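Lift a flask out of a ring-covered water bath and close the bath again

ROBOT

A 6-joint arm with a two-finger parallel gripper is mounted at the origin on a cart in front of the work surface, level with it; the furniture and walls round the work are solid. World frame = base frame: x ahead of the robot, y to its left, z up, the work surface at z = 0. Lengths are in m, angles in rad, forces in N, time in s.
With the tool pointing down it reaches from about 0.35 to 1 m from the base axis. Payload 7.1 kg.
Tool frame: the origin (TCP) lies at the very end of the fingers, on their centre line; the grasp point (between the pads) lies 19 mm behind it; z points along the fingers, y is the line along which they close (so a half turn about z gives the same grasp; the last joint's range is limited). The gripper opens to 85 mm and grips with 20 to 120 N. Pads are 22 mm wide; open, the fingers measure 114 mm over their backs; the gripper's body (76 mm by 85 mm) begins 54 mm behind the grasp point. The pads swing forward as they close: fully open they stand 13 mm farther back than shut.
Start: joints at [-1.346, 0.423, 1.63, -0, 1.089, -0.019], TCP at [0.151, -0.606, 0.231] pointing down, gripper open.
Joint ranges: [-3, 3], [-0.9, 2.11], [0.09, 2.58], [-1.31, 4.45], [0.11, 2.69], [-2.54, 2.54]. Speed limits (rad/s): [2.39, 2.39, 3.01, 3.14, 3.14, 3.14].

INTERFACE

Orientations are given as a unit quaternion [w, x, y, z].
In Python, from station import robot, snapshot, camera_info, ticket, nets gives the robot as it stands. The module is installed in compiled form; this text tells all that it offers.
- The arm moves only by the tool send_rows, never from a script. Its argument "plan" is one flat list of numbers, 4 for each row, row after row: the shift along the world's x, y, z in cm, then the turn about the world's z in degrees. In form: [x, y, z, spin, x, y, z, spin, ...]. A call has 1 to 10 rows; each row is the pose to reach, as a shift and turn from the pose commanded when the call began; what a row does not reach only later rows make up. A row lasts 1/12 s, in which the tool goes at most 41.7 mm and 7.16 degrees, less where a joint would pass 70% of its speed; a pose out of reach is approached as far as the arm can. A call with a gripper value outside its range is refused whole. "claw" is the finger opening in cm, from 0 to 8.54, set as the call begins (left out, the last holds). The fingers move at their own pace and stop on an object; "force" is the grip in N (left out, the last holds). Time passes only in rows, so rows that repeat a pose let the fingers close. It gives the time, the measured TCP pose, the force, the opening and the grip force at its end, in the units of the state.
- robot.observe(): the state, without advancing time (a new reading comes with each control period).
- snapshot(name): name is "scene" or "top"; returns (picture, depth): 420x560x3 uint8, red, green, blue; 420x560 float32, m along the optical axis (not along the pixel's ray), 0 where there is no reading.
- camera_info(name): a dict with "camera_matrix" (3x3 intrinsics, pixels), "eye" and "orientation" of the camera in the world. Camera axes: x right, y down, z forward; pixel columns grow to the right and rows downward; lengths in m; the calibration is good to about 2 mm. A picture is of the moment at which its call begins. camera_info takes no time and is no camera call.
- ticket.hand_in(): hands the job in; it is judged then, once.
Trained networks look in the newest picture that a camera, given by its name, has taken for a name from the list of things; names that differ only in an ending like _2 or _b are one class to them, and where a whole thing is asked for, a point or a joint stands for the part that bears it (a point fixed in the world has none). Each returns a list of dicts, best first, with "p" (0 to 1); they miss things now and then, are a little off and sometimes report something else, mostly with a low value. They report only what shows in the picture. A call takes as long as a camera call.
- nets.trace(camera, thing): "region" (420x560 bool, what is visible of it) and "rect" ([left, top, right, bottom] in pixels, round what is visible of it).
The state is a dict: "time_s": time; "joints": joint angles; "joint_vel": joint speeds; "joint_torque": joint torques, N m; "ee_pos": TCP position; "tcp_rot": TCP orientation; "contact_force": force on the tool from outside, world axes, zero at the start; "ft_torque": the same for the moment, N m; "opening": finger opening in m; "grip_force": force on a finger pad.
Only numpy, scipy, OpenCV 4.12 (cv2) and the standard library are available. Lean on these libraries where they do the work, as an engineer would, in place of code of your own. Each camera call takes 0.05 s, during which the arm holds its last target. There are 200 camera calls.

TASK

The flask has to come out of the water bath, but two cover rings lie round its neck and its body is too wide to pass through them. Lift off the rings and lay both flat on the floor of the shallow grey tray, side by side and let go, then stand the flask upright in the hollow of the cork ring without tipping or dropping it. After that put the rings back on the bath, the large one first and the small one in its hole, both seated flat, close the middle hole with the small knobbed lid, and leave the lens case, the glass dish and the resin mount where they are.

Things in the scene. Friction and masses are not known exactly. Their poses are not given: they have to be found in the camera images.
- bath: Round grey metal water bath, empty and cool, fixed, 148 mm across. Origin on its axis at bench level, z up. Opening 120 mm across, flat rim at z 96 mm, inner floor at z 30 mm with a low collar round the flask. Grey control panel with black knob on its -x side, out to 95 mm from the axis, up to z 70 mm; brass drain cock on its -y side, out to 93 mm, up to z 50 mm.
- ring_large: Aluminium cover ring, 136 mm across, hole 48 mm, 120 g. Origin: centre of its underside. Bevelled spigot 110 mm across at z 0-7 mm, flange z 7-11 mm. One black upright grip tab at z 11-33 mm, centred 58 mm from the axis on the ring's +x: 16 mm long radially, 8 mm thick along y (pinch there). Seated on the bath, spigot in the opening with 4 mm play: origin 89 mm above the bath's.
- ring_small: Aluminium cover ring, 90 mm across, hole 34 mm, 60 g. Origin: centre of its underside. Bevelled spigot 40 mm across, z 0-7 mm, flange z 7-11 mm. Black tab as on the large ring, z 11-33 mm, but 35.5 mm from the axis on its +x; at the start over 110 degrees away from the other tab. Seated in the large ring's hole (4 mm play): origin 4 mm above the large ring's.
- lid: Aluminium lid, 43 mm across, 40 g, with round black knob 18 mm across at z 15-33 mm. Origin: centre of its underside. Bevelled spigot 26 mm across, z 0-7 mm, flange z 7-11 mm. Starts spigot down on the bench near the cork ring. Seated in the small ring's hole (4 mm play): origin 4 mm above the small ring's; that ring's tab begins 27 mm from the axis, so keep fingers off its direction.
- flask: Conical glass flask, 120 g, its white stopper fixed to it. Stands on the bath floor, neck sticking up through the rings. Origin: centre of the underside. Base 54 mm across, tapering from 10 to 62 mm height to a neck 19 mm across; lip 21 mm across at 81-85 mm; stopper 20 mm across at 85-102 mm (grip it here). On the cork ring its origin is 6 mm above the cork ring's.
- tray: Mid-grey plastic tray, fixed, 160 mm along its x and 280 mm along its y, walls 3 mm thick and 18 mm high, floor 3 mm thick. Side area for the rings while the bath is open: both fit side by side along its y. Origin: centre of the underside. On the +y side mind the bench press behind tray or cork ring: its lever handle reaches forward to x = 0.60 m at y = 0.29 m, up to 0.24 m high.
- cork_ring: Flat cork stand, fixed, 90 mm across, 13 mm high, with a round hollow 68 to 72 mm across whose floor is at z = 6 mm; the flask's final place. Origin: centre of the underside, z up. Tray and cork ring may lie on either side of the bath.
- lens_case: Upright lens case, cream with a black ribbed screw cap, bystander, 39 mm across and 60 mm high; origin at the centre of its underside. Not to be moved.
- petri_dish: Round glass dish, bystander, 64 mm across and 14 mm high; origin at the centre of its underside. Not to be moved.
- mount: Cream resin specimen mount, bystander, 30 mm across and 22 mm high, loose; origin at the centre of its underside. (A black one and a smaller lens case with the same cap, farther off, belong to the background.) Not to be moved.

How it is judged:
On the way, in this order (a step that is already met when the one before it is completed fails the run):
1. both rings lie flat on the floor of the tray, let go (x of ring_large in the frame of tray between -0.013 and 0.013 m and y of ring_large in the frame of tray between -0.075 and 0.075 m and z of each of ring_large, ring_small in the frame of tray below 0.006 m and angle between each of ring_large, ring_small's own z axis and vertical below 0.05 rad and linear speed of each of ring_large, ring_small below 0.02 m/s and contact force between the fingers and ring_large below 0.05 N and x of ring_small in the frame of tray between -0.036 and 0.036 m and y of ring_small in the frame of tray between -0.098 and 0.098 m and contact force between the fingers and ring_small below 0.05 N), for 0.2 s.
2. the flask stands upright in the hollow of the cork ring, let go (horizontal distance between flask and cork_ring below 0.01 m and z of flask in the frame of cork_ring between 0.003 and 0.009 m and angle between flask's own z axis and vertical below 0.08 rad and linear speed of flask below 0.02 m/s and contact force between the fingers and flask below 0.05 N), for 0.2 s.
At the end, for the whole second after the job is handed in: Flask upright (0.08 rad) in the cork ring's hollow, within 10 mm of its centre; large ring on the bath, small ring on the large one, lid on the small one, each within 7 mm of the axis below it, 2.5 mm of seated height and 0.04 rad of level; all let go and at rest (all of step 2 and horizontal distance between ring_large and bath below 0.007 m and z of ring_large in the frame of bath between 0.086 and 0.0915 m and angle between each of ring_large, ring_small, lid's own z axis and vertical below 0.04 rad and linear speed of each of ring_large, ring_small, lid below 0.02 m/s and horizontal distance between ring_small and ring_large below 0.007 m and z of ring_small in the frame of ring_large between 0.001 and 0.0065 m and horizontal distance between lid and ring_small below 0.007 m and z of lid in the frame of ring_small between 0.001 and 0.0065 m and contact force between the fingers and ring_large below 0.05 N and contact force between the fingers and ring_small below 0.05 N and contact force between the fingers and lid below 0.05 N); the robot touches nothing.
It fails at once if the flask is tipped by more than 0.5 rad (angle between flask's own z axis and vertical above 0.5 rad).
It fails at once if the flask is dropped (falls out of the fingers faster than 0.6 m/s) (contact force between the fingers and flask below 0.01 N and linear speed of flask above 0.6 m/s).
It fails at once if the lens case is moved by more than 15 mm (distance of lens_case from where it was at the start of the episode above 0.015 m).
It fails at once if the glass dish is moved by more than 15 mm (distance of petri_dish from where it was at the start of the episode above 0.015 m).
It fails at once if the cream resin mount is moved by more than 15 mm (distance of mount from where it was at the start of the episode above 0.015 m).
It also fails if it takes over 144 s, if anything falls off the work surface, if the arm or the gripper's body presses on something with over 40 N, if the wrist force passes 120 N, or if a joint passes its speed limit or range.

## Working session

There is one attempt and no reset: what is moved stays moved. The work goes in short steps, Python scripts to look and compute and a tool call to move; the robot and the scene stay as the last step left them, time stands still between calls to the robot, and variables do not carry over. Pictures are saved under pics/ and viewed, at most 17 in all, crops included, and the job is handed in when it is done.

Besides the shell and the picture viewer there is one more tool, called after "Call:" by a JSON object that holds its "op" and its "data". send_rows: Moves the arm, as the interface text tells. Its arguments: {"type":"object","properties":{"plan":{"type":"array","items":{"type":"number"}},"claw":{"type":"number"},"force":{"type":"number"}},"required":["plan"]}

```bash
mkdir -p pics
cat > h.py <<'E'
import numpy as np, cv2
from scipy.spatial.transform import Rotation as R
from station import robot, snapshot, camera_info, ticket, nets
def cam(n):
    c=camera_info(n); K=np.array(c["camera_matrix"]); o=c["orientation"]
    o=np.array(o)
    M=o if o.shape==(3,3) else R.from_quat([o[1],o[2],o[3],o[0]]).as_matrix()
    return K,np.array(c["eye"]),M
def cloud(n,d):
    K,e,M=cam(n); v,u=np.mgrid[:d.shape[0],:d.shape[1]]
    p=np.stack([(u-K[0,2])/K[0,0]*d,(v-K[1,2])/K[1,1]*d,d],-1)
    return p@M.T+e
def save(n,im): cv2.imwrite("pics/"+n+".png",im[...,::-1])
def circ(p):
    A=np.c_[2*p[:,:2],np.ones(len(p))]; s=np.linalg.lstsq(A,(p[:,:2]**2).sum(1),rcond=None)[0]
    return s[:2],np.sqrt(s[2]+s[0]**2+s[1]**2)
E
python3 - <<'E'
from h import *
for n in ("scene","top"):
    im,d=snapshot(n); save(n+"0",im); np.save(n+"0.npy",d); print(n,cam(n)[1],cam(n)[0][0,0])
    P=cloud(n,d); np.save(n+"P.npy",P); np.save(n+"I.npy",im)
    for t in "bath ring_large ring_small lid flask tray cork_ring lens_case petri_dish mount".split():
        r=nets.trace(n,t)
        for q in r[:2]:
            m=q["region"]&(d>0); p=P[m]
            if len(p): print(n,t,round(q["p"],2),np.round(q["rect"]),m.sum(),np.round(np.median(p,0),3),np.round(np.percentile(p,2,0),3),np.round(np.percentile(p,98,0),3))
print(robot.observe())
E
```

```text
scene [-0.02563373  0.81346038  0.89433764] 516.3442137629837
scene bath 0.68 [251. 217. 314. 259.] 1771 [0.499 0.044 0.062] [ 0.454 -0.037  0.015] [0.597 0.064 0.098]
scene ring_large 0.94 [259. 198. 306. 232.] 790 [0.529 0.007 0.101] [ 0.48  -0.072  0.097] [0.605 0.054 0.119]
scene ring_large 0.18 [265. 200. 300. 228.] 513 [ 0.537 -0.006  0.105] [ 0.502 -0.051  0.097] [0.586 0.031 0.126]
scene ring_small 0.72 [263. 202. 299. 228.] 543 [ 0.54  -0.006  0.105] [ 0.503 -0.051  0.097] [0.587 0.032 0.125]
scene lid 0.73 [172. 330. 191. 350.] 282 [0.532 0.376 0.012] [0.517 0.354 0.006] [0.555 0.391 0.035]
scene flask 0.6 [280. 198. 289. 214.] 103 [ 0.54  -0.006  0.121] [ 0.534 -0.017  0.101] [ 0.55  -0.     0.135]
scene tray 0.7 [308. 162. 409. 234.] 3594 [ 0.471 -0.297  0.005] [ 0.388 -0.442  0.   ] [ 0.555 -0.16   0.019]
scene cork_ring 0.92 [211. 314. 255. 351.] 1177 [0.466 0.294 0.008] [0.424 0.254 0.003] [0.504 0.335 0.016]
scene cork_ring 0.7 [170. 330. 191. 349.] 291 [0.532 0.377 0.012] [0.517 0.354 0.007] [0.556 0.392 0.035]
scene lens_case 0.73 [315. 272. 329. 303.] 409 [0.352 0.
[... 1820 characters left out ...]
me_s': 1.1, 'joints': array([-1.34600839e+00,  4.23099868e-01,  1.62991015e+00,  1.92576221e-06,
        1.08861009e+00, -1.89951418e-02]), 'joint_vel': array([-0.00105064, -0.00039904, -0.00164297, -0.00097765, -0.00061511,
        0.00080085]), 'joint_torque': array([ 1.05927434e-04, -5.57348335e+01, -2.82149488e+01, -1.12259440e-04,
        6.92447629e-04, -2.79687424e-05]), 'ee_pos': array([ 0.15088252, -0.60648824,  0.23131515]), 'tcp_rot': array([-1.37420096e-05,  9.92580474e-01,  1.21589485e-01, -5.61388308e-07]), 'contact_force': array([-0.36138759, -0.33890439, -0.22809798]), 'ft_torque': array([0.02604926, 0.0406777 , 0.0057093 ]), 'grip_force': 0.0, 'opening': 0.08545647903169887}
```

Run:
```python
from h import *
a=cv2.imread("pics/top0.png")[150:270,140:440]; a=cv2.resize(a,None,fx=2.6,fy=2.6,interpolation=cv2.INTER_CUBIC)
b=cv2.imread("pics/scene0.png")[185:270,240:325]; b=cv2.resize(b,None,fx=3.2,fy=3.2,interpolation=cv2.INTER_CUBIC)
o=np.zeros((600,800,3),np.uint8); o[:a.shape[0],:a.shape[1]]=a[:,:800]; o[320:320+b.shape[0],:b.shape[1]]=b
b=cv2.imread("pics/scene0.png")[140:370,150:420]; b=cv2.resize(b,None,fx=1.2,fy=1.2); o[320:320+b.shape[0],300:300+b.shape[1]]=b
cv2.imwrite("pics/c0.png",o)
for n in ("top","scene"):
    P=np.load(n+"P.npy"); I=np.load(n+"I.npy").astype(int)
    near=np.hypot(P[...,0]-.54,P[...,1]+.012)<.1
    dark=(I.max(-1)<70)&near&(P[...,2]>.095)
    k,l=cv2.connectedComponents(dark.astype(np.uint8))
    for i in range(1,k):
        m=l==i
        if m.sum()>3: print(n,"dark",m.sum(),np.round(P[m].mean(0),3),P[m][:,2].max().round(3), np.argwhere(m).mean(0).round(1))
    # rim points bath/large ring top level
    for lo,hi in((.0975,.102),(.1015,.107),(.120,.14)):
        m=near&(P[...,2]>lo)&(P[...,2]<hi); pts=P[m][:,:2].astype(np.float32)
        print(n,lo,m.sum(),cv2.minEnclosingCircle(pts) if len(pts) else 0)
    for t,c,r,lo,hi in(("cork",(.467,.292),.06,.009,.02),("lid",(.536,.368),.035,.008,.015),("lidknob",(.536,.368),.035,.025,.04),("tray",(.472,-.307),.2,.012,.025)):
        m=(np.hypot(P[...,0]-c[0],P[...,1]-c[1])<r)&(P[...,2]>lo)&(P[...,2]<hi); pts=P[m][:,:2].astype(np.float32)
        if len(pts)>3: print(n,t,m.sum(),cv2.minEnclosingCircle(pts),cv2.minAreaRect(pts),P[m][:,2].mean())
```

```text
top dark 18 [0.578 0.032 0.111] 0.123 [175.3 271.7]
top dark 20 [0.551 0.021 0.117] 0.131 [184.2 275.4]
top 0.0975 825 ((0.5434505343437195, -0.01399962417781353), 0.0733197033405304)
top 0.1015 761 ((0.5439953804016113, -0.014581404626369476), 0.0672888234257698)
top 0.12 73 ((0.5617130398750305, 0.006596270017325878), 0.037559568881988525)
top cork 279 ((0.46721896529197693, 0.28903207182884216), 0.045109231024980545) ((0.4673890173435211, 0.2891148626804352), (0.08807466179132462, 0.08568272739648819), 5.816714763641357) 0.012365993925331116
top lid 94 ((0.5382072925567627, 0.36905473470687866), 0.021441252902150154) ((0.5379202961921692, 0.3700505495071411), (0.03808527812361717, 0.04078751802444458), 40.140167236328125) 0.010908783761648798
top lidknob 28 ((0.5383419990539551, 0.3689926266670227), 0.008896216750144958) ((0.5374901294708252, 0.36872991919517517), (0.014010313898324966, 0.014486933127045631), 22.08945083618164) 0.0316357728755946
top tray 373 ((0.4980538785457611, -0.30722367763519287), 0.17382439970970154) ((0.531402051448822, -0.3109555244445801), (0.28108596801
[... 559 characters left out ...]
4501810074, 0.0882042944431305), 86.4167709350586) 0.012459493164003231
scene lid 192 ((0.5363684892654419, 0.37262067198753357), 0.021794835105538368) ((0.5351324081420898, 0.37463781237602234), (0.041857145726680756, 0.037706561386585236), 50.150447845458984) 0.011165225044472564
scene lidknob 63 ((0.5362181663513184, 0.37372279167175293), 0.009314293041825294) ((0.5360342264175415, 0.3738141655921936), (0.016170624643564224, 0.017449157312512398), 31.5394344329834) 0.03139874816262076
scene tray 536 ((0.4976682960987091, -0.30303236842155457), 0.17411638796329498) ((0.5301840305328369, -0.30759480595588684), (0.2902948558330536, 0.28149864077568054), 84.97473907470703) 0.01659917807673723
```

View pics/c0.png

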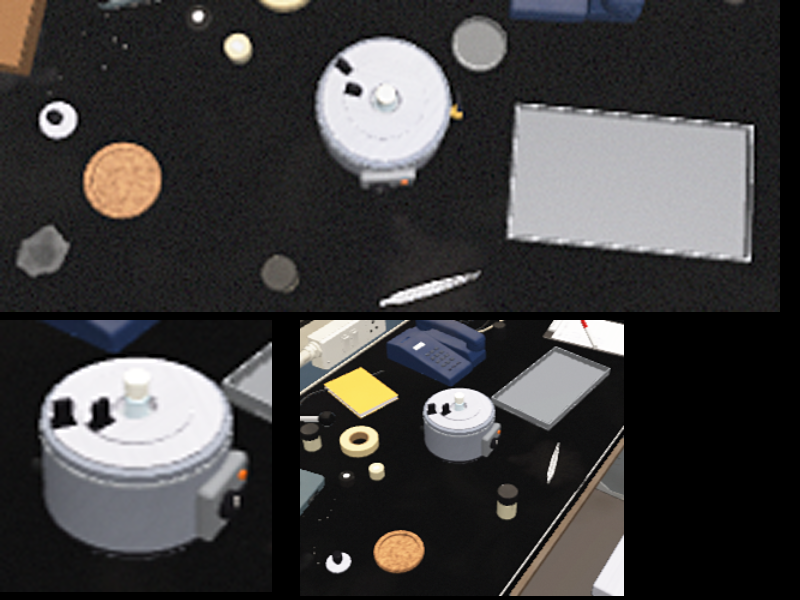

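Run:
```python
from h import *
for n in ("top","scene"):
    P=np.load(n+"P.npy"); I=np.load(n+"I.npy").astype(int)
    def sel(c,r,lo,hi): return (np.hypot(P[...,0]-c[0],P[...,1]-c[1])<r)&(P[...,2]>lo)&(P[...,2]<hi)
    for t,c,r,lo,hi in(("L",(.578,.034),.016,.115,.13),("S",(.551,.023),.016,.118,.135),("stopper",(.542,-.012),.016,.127,.14)):
        m=sel(c,r,lo,hi); p=P[m]; print(n,t,len(p),p.mean(0).round(4),cv2.minAreaRect(p[:,:2].astype(np.float32)))
    # large flange outer ring: level .0985-.1015, r>.05
    m=sel((.542,-.011),.1,.0975,.1025)&~sel((.542,-.011),.05,0,1); p=P[m]
    r=np.hypot(*(p[:,:2]-[.542,-.011]).T); print(n,"flange",len(p),p.mean(0).round(4))
    ang=np.arctan2(p[:,1]+.011,p[:,0]-.542); e=[]
    for k in range(-18,18):
        q=(ang>k*np.pi/18)&(ang<(k+1)*np.pi/18)
        if q.sum()>2: e.append(p[q][np.argmax(r[q])])
    print(n,"edgefit",len(e),circ(np.array(e)))
    m=(abs(P[...,0]-.473)<.1)&(abs(P[...,1]+.307)<.16)&(P[...,2]>.011)&(P[...,2]<.03)
    p=P[m][:,:2].astype(np.float32); print(n,"tray",m.sum(),cv2.minAreaRect(p))
    m=sel((.466,.291),.06,.009,.02); print(n,"cork",P[m].mean(0))
```

```text
top L 15 [0.5809 0.0308 0.1215] ((0.5805153846740723, 0.030404796823859215), (0.014169429428875446, 0.006144524551928043), 49.07615280151367)
top S 18 [0.553  0.0201 0.1248] ((0.5537131428718567, 0.020092107355594635), (0.015537631697952747, 0.00715011078864336), 75.8206787109375)
top stopper 40 [ 0.5442 -0.0146  0.1322] ((0.5454984307289124, -0.014371724799275398), (0.018027763813734055, 0.016538623720407486), 1.0976003408432007)
top flange 654 [ 0.545  -0.0189  0.0998]
top edgefit 35 (array([ 0.54348409, -0.01384348]), np.float64(0.0707399750564993))
top tray 384 ((0.4726627469062805, -0.30587393045425415), (0.2810859680175781, 0.16229087114334106), 85.05559539794922)
top cork [0.466921   0.28833143 0.01236599]
scene L 25 [0.5794 0.0362 0.1201] ((0.5797184109687805, 0.035487353801727295), (0.013544686138629913, 0.009741371497511864), 46.39554214477539)
scene S 27 [0.5518 0.0248 0.1237] ((0.5523096919059753, 0.024290505796670914), (0.00887607503682375, 0.01643121801316738), 9.14373779296875)
scene stopper 44 [ 0.5427 -0.01    0.1318] ((0.5437520742416382, -0.01040971465408802), (0.017155468463897705, 0.021859027445316315), 34.13992691040039)
scene flange 598 [ 0.538  -0.0047  0.1001]
scene edgefit 35 (array([ 0.54237178, -0.00814533]), np.float64(0.07100221182748674))
scene tray 582 ((0.47092950344085693, -0.3026294410228729), (0.2908393442630768, 0.16410987079143524), 85.4510498046875)
scene cork [0.46373183 0.29670727 0.01245949]
```

Call:
{"op": "send_rows", "data": {"plan": [20,31,0,30,20,31,0,30,20,31,0,30,40,62.3,0,59.4,40,62.3,0,59.4,40,62.3,0,59.4,40,62.3,0,59.4,40,62.3,0,59.4,40,62.3,0,59.4,40,62.3,0,59.4], "claw": 2, "force": 60}}

```text
time_s: 1.93
ee_pos: [0.3769, -0.2542, 0.2317]
tcp_rot: [0.0, 0.801, 0.598, 0.0]
contact_force: [1.6, -0.3, 0.3]
opening: 0.0196
grip_force: 0.0
```

Call:
{"op": "send_rows", "data": {"plan": [17.4,27.1,0,0,17.4,27.1,0,0,17.4,27.1,0,0,17.4,27.1,0,0,17.4,27.1,0,0,17.4,27.1,0,0,17.4,27.1,0,0,17.4,27.1,0,0,17.4,27.1,-6,0,17.4,27.1,-6,0]}}

```text
time_s: 2.77
ee_pos: [0.5504, 0.017, 0.1693]
tcp_rot: [-0.0, 0.801, 0.599, -0.0]
contact_force: [-1.1, 0.2, -0.9]
opening: 0.0204
grip_force: 0.0
```

Run:
```python
from h import *
print(robot.observe()["ee_pos"],robot.observe()["tcp_rot"])
im,d=snapshot("scene"); im2,d2=snapshot("top")
a=cv2.resize(im[150:260,215:345],None,fx=3,fy=3,interpolation=cv2.INTER_CUBIC); b=cv2.resize(im2[120:230,230:360],None,fx=3,fy=3,interpolation=cv2.INTER_CUBIC)
save("s1",np.hstack([a,b]))
```

```text
[0.55039158 0.01699842 0.16927965] [-6.28082197e-05  8.00961160e-01  5.98716306e-01 -3.04951978e-05]
```

View pics/s1.png

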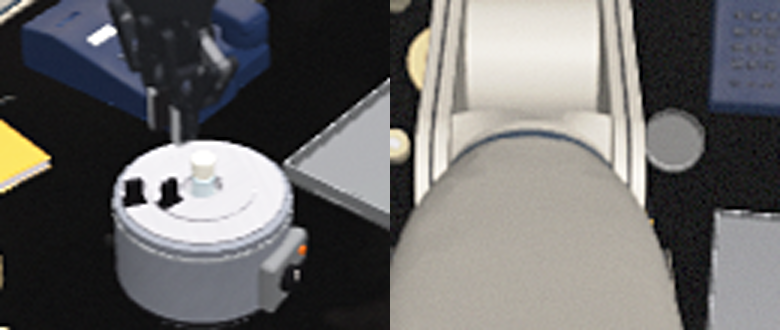

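Run:
```python
from h import *
im,d=snapshot("scene"); P=cloud("scene",d); t=robot.observe()["ee_pos"]; print(t)
c=np.deg2rad(-16.6); u=np.array([np.cos(c),np.sin(c)]); w=np.array([-u[1],u[0]])
for lo,hi in((.16,.175),(.165,.185),(.185,.2)):
    m=(np.hypot(P[...,0]-t[0],P[...,1]-t[1])<.05)&(P[...,2]>lo)&(P[...,2]<hi); q=P[m][:,:2]-t[:2]
    print(lo,m.sum(),np.sort(q@u*1e3).round(0),np.sort(q@w*1e3).round(0))
```

```text
[0.5490665  0.01525659 0.17016304]
0.16 22 [-21. -20. -18. -17. -16. -15. -15. -14.   6.   7.   7.   9.   9.   9.
   9.   9.  10.  10.  10.  11.  14.  14.] [-5. -3. -3. -1. -1. -0.  0.  3.  4.  5.  5.  8.  8.  9. 10. 10. 11. 11.
 11. 12. 12. 13.]
0.165 75 [-26. -26. -26. -25. -25. -24. -24. -23. -23. -23. -23. -22. -22. -21.
 -21. -21. -20. -20. -20. -20. -19. -19. -19. -18. -17. -17. -17. -16.
 -16. -16. -15. -15. -14. -14. -14. -13.   6.   6.   7.   7.   7.   7.
   7.   8.   8.   8.   8.   9.   9.   9.   9.   9.   9.   9.   9.   9.
  10.  10.  10.  10.  10.  10.  10.  10.  11.  11.  11.  12.  12.  13.
  14.  14.  14.  21.  21.] [-6. -5. -5. -5. -4. -3. -3. -3. -3. -2. -2. -2. -1. -1. -1. -0. -0.  0.
  1.  1.  2.  2.  2.  2.  2.  3.  3.  4.  5.  5.  5.  6.  6.  6.  6.  7.
  7.  7.  8.  8.  8.  8.  8.  8.  8.  9.  9.  9.  9.  9.  9. 10. 10. 10.
 10. 10. 11. 11. 11. 11. 11. 11. 11. 12. 12. 12. 12. 12. 13. 13. 13. 13.
 13. 14. 14.]
0.185 86 [-27. -27. -26. -26. -26. -26. -26. -25. -25. -25. -25. -25. -25. -24.
 -24. -24. -24. -24. -23. -23. -23. -22. -22. -22. -22. -22. -22. -21.
 -20. -20. -20. -19. -19. -19. -19. -19. -18. -18. -18. -18. -16. -15.
 -15. -14. -14. -14. -14.   5.   5.   7.   7.   7.   7.   8.   8.   8.
   8.   8.   8.   9.   9.   9.   9.   9.   9.   9.  10.  10.  10.  10.
  11.  11.  11.  11.  11.  11.  12.  12.  12.  12.  12.  13.  15.  15.
  20.  24.] [-5. -4. -4. -3. -3. -3. -3. -2. -2. -2. -1. -1. -1. -0. -0.  0.  0.  1.
  1.  1.  1.  1.  2.  3.  3.  3.  3.  4.  4.  4.  5.  5.  5.  5.  5.  5.
  6.  6.  6.  6.  6.  7.  7.  7.  7.  7.  8.  8.  8.  8.  8.  9.  9.  9.
  9.  9.  9.  9.  9.  9.  9. 10. 10. 10. 10. 10. 10. 11. 11. 12. 12. 12.
 12. 12. 12. 12. 12. 12. 13. 13. 13. 13. 13. 13. 14. 14.]
```

Call:
{"op": "send_rows", "data": {"plan": [0.2,0,-2,0,0.2,0,-4,0,0.2,0,-5,0,0.2,0,-6,0,0.2,0,-6.2,0,0.2,0,-6.2,0]}}

```text
time_s: 3.42
ee_pos: [0.5523, 0.0148, 0.1096]
tcp_rot: [-0.0, 0.802, 0.597, 0.0]
contact_force: [0.3, 0.0, -0.2]
opening: 0.0199
grip_force: 0.0
```

Run:
```python
from h import *
print(robot.observe()["ee_pos"],robot.observe()["contact_force"])
im,d=snapshot("scene")
save("s2",cv2.resize(im[160:260,225:335],None,fx=5,fy=5,interpolation=cv2.INTER_CUBIC))
```

```text
[0.55227966 0.01482466 0.10957941] [ 0.32085204  0.04178675 -0.15579418]
```

View pics/s2.png

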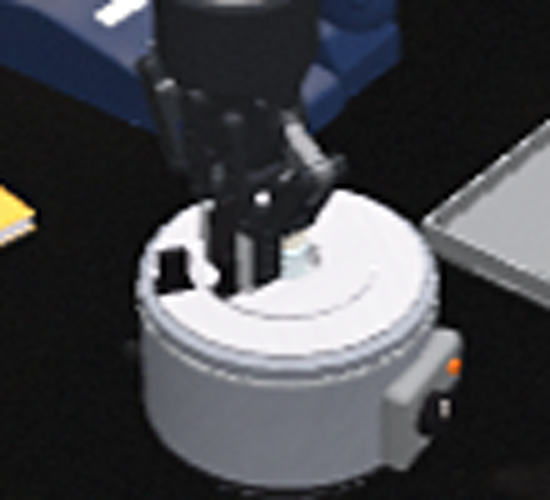

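Call:
{"op": "send_rows", "data": {"plan": [0,0,0,0,0,0,0,0,0,0,0,0,0,0,0,0,0,0,0,0], "claw": 0.3, "force": 60}}

```text
time_s: 3.88
ee_pos: [0.553, 0.015, 0.1105]
tcp_rot: [0.001, 0.802, 0.597, 0.001]
contact_force: [-0.4, -1.2, 5.5]
opening: 0.0059
grip_force: 59.4
```

Call:
{"op": "send_rows", "data": {"plan": [0,0,0.5,0,0,0,1,0,0,0,1.5,0,0,0,2,0,0,0,2,0]}}

```text
time_s: 4.3
ee_pos: [0.5528, 0.0151, 0.1306]
tcp_rot: [0.001, 0.802, 0.597, 0.001]
contact_force: [-0.1, -0.1, -1.0]
opening: 0.0059
grip_force: 58.6
```

Run:
```python
from h import *
o=robot.observe(); print(o["ee_pos"],o["contact_force"],o["opening"],o["grip_force"])
im,d=snapshot("scene")
save("s3",cv2.resize(im[160:260,225:335],None,fx=5,fy=5,interpolation=cv2.INTER_CUBIC))
```

```text
[0.55280501 0.01506318 0.13056704] [-0.07446571 -0.09049245 -1.0271492 ] 0.005918225770593405 58.59966158866882
```

View pics/s3.png

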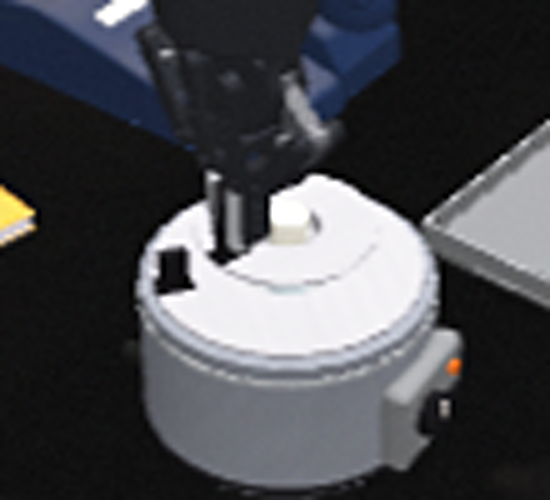

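Call:
{"op": "send_rows", "data": {"plan": [0,0,3,0,0,0,5,0,-1.2,-4,5,0,-2.4,-8,5,0,-3.6,-12,5,0,-4.8,-16,4.5,0,-6,-20,3,0,-6.5,-21.8,0,0,-6.5,-21.8,-4,0,-6.5,-21.8,-7,0]}}

```text
time_s: 5.18
ee_pos: [0.4861, -0.2045, 0.0575]
tcp_rot: [0.0, 0.803, 0.596, 0.0]
contact_force: [-0.2, 0.3, -0.7]
opening: 0.0061
grip_force: 58.7
```

Call:
{"op": "send_rows", "data": {"plan": [0,0,-2,0,0,0,-3,0,0,0,-3.4,0,0,0,-3.7,0,0,0,-3.7,0,0,0,-3.7,0]}}

```text
time_s: 5.68
ee_pos: [0.4881, -0.2032, 0.0234]
tcp_rot: [0.001, 0.802, 0.598, 0.001]
contact_force: [-0.1, -0.1, 0.0]
opening: 0.0059
grip_force: 58.7
```

Call:
{"op": "send_rows", "data": {"plan": [0,0,-0.1,0,0,0,-0.2,0,0,0,-0.2,0,0,0,-0.3,0,0,0,-0.3,0,0,0,-0.3,0]}}

```text
time_s: 6.18
ee_pos: [0.4876, -0.2029, 0.0199]
tcp_rot: [0.0, 0.802, 0.597, 0.0]
contact_force: [-1.2, 2.2, 5.6]
opening: 0.0061
grip_force: 59.5
```

Call:
{"op": "send_rows", "data": {"plan": [0,0,0,0,0,0,0,0,0,0,0,0,0,0,0.3,0,0,0,2,0,0,0,6,0,0,0,10,0,0,0,14,-7,0,0,15,-14,1,3,15,-21], "claw": 2.2}}

```text
time_s: 7.02
ee_pos: [0.499, -0.1767, 0.1737]
tcp_rot: [0.003, 0.899, 0.437, 0.002]
contact_force: [1.3, 0.0, 0.4]
opening: 0.0221
grip_force: 0.0
```

Run:
```python
from h import *
o=robot.observe(); print(o["ee_pos"],o["contact_force"],o["tcp_rot"])
im,d=snapshot("scene"); P=cloud("scene",d); c=np.array([.4796,-.2293])-[.003,-.002]
m=(np.hypot(P[...,0]-c[0],P[...,1]-c[1])<.07)&(P[...,2]>.009)&(P[...,2]<.0165)&(P[...,1]<-.18+.02)
print(m.sum(),np.percentile(P[m],[1,50,99],axis=0).round(4),cv2.minEnclosingCircle(P[m][:,:2].astype(np.float32)))
save("s4",cv2.resize(im[150:260,250:420],None,fx=4,fy=4,interpolation=cv2.INTER_CUBIC))
```

```text
[ 0.4990157  -0.17667724  0.17370974] [1.25115659 0.02797496 0.42627315] [0.00347111 0.8994409  0.43702181 0.00243966]
369 [[ 0.4367 -0.2725  0.0093]
 [ 0.475  -0.2248  0.0141]
 [ 0.5222 -0.1613  0.0164]] ((0.485999196767807, -0.21352607011795044), 0.062229376286268234)
```

View pics/s4.png

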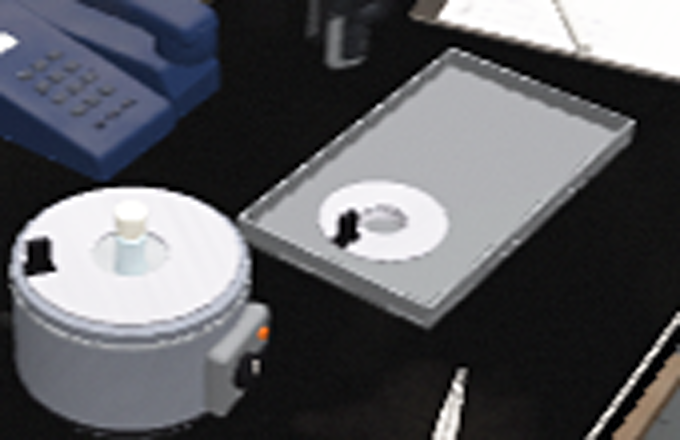

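Call:
{"op": "send_rows", "data": {"plan": [1.5,3.8,0,-2,3,7.6,0,-2,4.6,11.4,0,-2,6.1,15.2,0,-2,7.6,19,0,-2,8.2,20.5,-1,-2,8.2,20.5,-3,-2,8.2,20.5,-5,-2,8.2,20.5,-6.4,-2,8.2,20.5,-6.4,-2]}}

```text
time_s: 7.9
ee_pos: [0.5766, 0.0323, 0.1022]
tcp_rot: [-0.001, 0.905, 0.426, -0.003]
contact_force: [-0.1, -0.4, -0.5]
opening: 0.0224
grip_force: 0.0
```

Run:
```python
from h import *
o=robot.observe(); print(o["ee_pos"],o["contact_force"],o["tcp_rot"])
im,d=snapshot("scene")
save("s5",cv2.resize(im[160:260,225:335],None,fx=5,fy=5,interpolation=cv2.INTER_CUBIC))
```

```text
[0.57664994 0.03230468 0.10224365] [-0.07607565 -0.37637969 -0.53946596] [-0.00116948  0.90465144  0.4261419  -0.00273609]
```

View pics/s5.png

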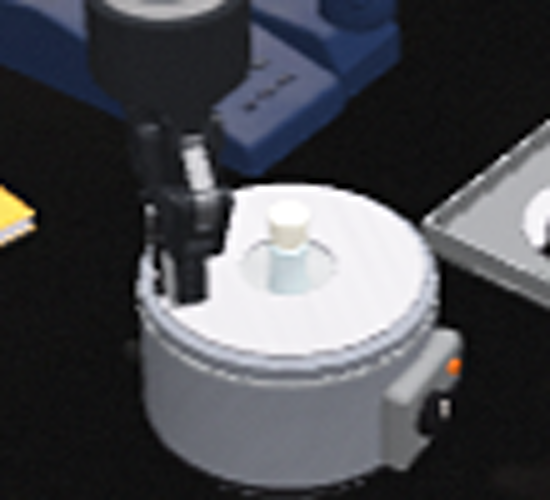

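Call:
{"op": "send_rows", "data": {"plan": [0,0,0.2,0,0,0,0.2,0,0,0,0.2,0]}}

```text
time_s: 8.2
ee_pos: [0.58, 0.0319, 0.1087]
tcp_rot: [0.0, 0.905, 0.425, 0.001]
contact_force: [0.0, -0.2, 0.2]
opening: 0.0219
grip_force: 0.0
```

Call:
{"op": "send_rows", "data": {"plan": [0,0,-0.2,0,0,0,-0.2,0,0,0,-0.2,0,0,0,-0.2,0,0,0,-0.2,0], "claw": 0.3, "force": 100}}

```text
time_s: 8.62
ee_pos: [0.5799, 0.0319, 0.1065]
tcp_rot: [0.0, 0.905, 0.426, 0.001]
contact_force: [-0.3, -0.3, 5.6]
opening: 0.0055
grip_force: 98.3
```

Call:
{"op": "send_rows", "data": {"plan": [0,0,0.5,0,0,0,1,0,0,0,2,0,0,0,3,0,0,0,5,0,0,0,7,0,0,0,7,0]}}

```text
time_s: 9.2
ee_pos: [0.5817, 0.0322, 0.18]
tcp_rot: [0.001, 0.905, 0.426, 0.003]
contact_force: [0.9, -0.3, -0.9]
opening: 0.0048
grip_force: 97.7
```

Run:
```python
from h import *
o=robot.observe(); print(o["ee_pos"],o["contact_force"],o["tcp_rot"])
im,d=snapshot("scene")
save("s6",cv2.resize(im[130:260,225:335],None,fx=4,fy=4,interpolation=cv2.INTER_CUBIC))
```

```text
[0.58173405 0.03215128 0.17996166] [ 0.87218753 -0.30729811 -0.88747604] [0.00139835 0.90492893 0.42554774 0.00328474]
```

View pics/s6.png

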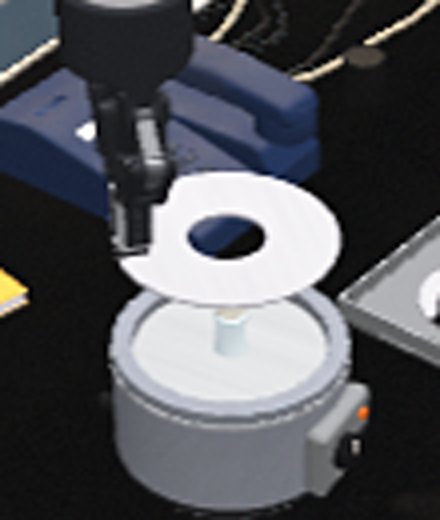

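Call:
{"op": "send_rows", "data": {"plan": [-0.8,-3.6,0,0,-1.6,-7.2,0,0,-2.4,-10.8,0,0,-3.2,-14.4,0,0,-4,-18,0,0,-4.8,-21.6,0,0,-5.6,-25.2,0,0,-6.4,-28.8,-1,0,-7.2,-32.4,-2,0,-7.6,-34.7,-4,0]}}

```text
time_s: 10.08
ee_pos: [0.5029, -0.3186, 0.136]
tcp_rot: [0.002, 0.905, 0.425, 0.001]
contact_force: [0.9, -0.4, -1.4]
opening: 0.005
grip_force: 97.6
```

Call:
{"op": "send_rows", "data": {"plan": [0,0,-3,0,0,0,-6,0,0,0,-9,0,0,0,-10.5,0,0,0,-11,0,0,0,-11.3,0,0,0,-11.3,0]}}

```text
time_s: 10.67
ee_pos: [0.5031, -0.3148, 0.0221]
tcp_rot: [-0.0, 0.905, 0.426, -0.0]
contact_force: [-0.7, 0.7, -0.9]
opening: 0.005
grip_force: 97.6
```

Run:
```python
from h import *
o=robot.observe(); print(o["ee_pos"],o["contact_force"],o["tcp_rot"])
im,d=snapshot("scene")
im2,d=snapshot("top")
a=cv2.resize(im[130:240,290:420],None,fx=3,fy=3,interpolation=cv2.INTER_CUBIC); b=cv2.resize(im2[170:280,320:450],None,fx=3,fy=3,interpolation=cv2.INTER_CUBIC)
save("s7",np.hstack([a,b]))
```

```text
[ 0.50308352 -0.31482946  0.02210221] [-0.73687901  0.67147765 -0.94218206] [-2.30937215e-04  9.04926678e-01  4.25567431e-01 -1.29556292e-04]
```

View pics/s7.png

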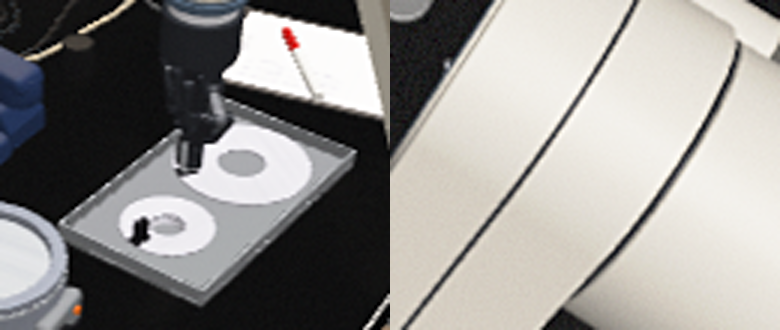

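Call:
{"op": "send_rows", "data": {"plan": [0,0,-0.1,0,0,0,-0.2,0,0,0,-0.2,0,0,0,-0.3,0,0,0,-0.3,0,0,0,-0.3,0]}}

```text
time_s: 11.27
ee_pos: [0.5036, -0.3151, 0.0203]
tcp_rot: [0.0, 0.905, 0.426, 0.0]
contact_force: [-0.6, 2.5, 5.3]
opening: 0.0047
grip_force: 98.7
```

Call:
{"op": "send_rows", "data": {"plan": [0,0,0,0,0,0,0,0,0,0,0,0,0,0,0.3,0,0,0,2,0,0,0,6,0,0,0,10,0,0,0,14,0,0,0,17,0,0.5,4,17,0], "claw": 2.2}}

```text
time_s: 12.1
ee_pos: [0.512, -0.2815, 0.1969]
tcp_rot: [0.007, 0.906, 0.424, 0.004]
contact_force: [2.0, -0.2, 1.4]
opening: 0.0218
grip_force: 0.0
```

Call:
{"op": "send_rows", "data": {"plan": [0.6,4,0,0,1.1,8,0,0,1.7,12,0,0,2.2,16,0,0,2.8,20,0,0,3.4,24,0,0,3.7,26.3,0,0,3.7,26.3,0,0], "claw": 4.5}}

```text
time_s: 12.77
ee_pos: [0.5455, -0.0078, 0.1896]
tcp_rot: [-0.0, 0.904, 0.427, 0.0]
contact_force: [0.6, -0.2, 0.3]
opening: 0.0451
grip_force: 0.0
```

Run:
```python
from h import *
o=robot.observe(); print(o["ee_pos"],o["contact_force"],o["tcp_rot"])
im,d=snapshot("scene")
im2,d2=snapshot("top"); P=cloud("top",d2)
uy=np.array([.0862,.9963]); ux=np.array([.9963,-.0862])
b=cv2.resize(im2[170:280,320:450],None,fx=3,fy=3,interpolation=cv2.INTER_CUBIC)
a=cv2.resize(im[150:260,240:370],None,fx=3,fy=3,interpolation=cv2.INTER_CUBIC)
save("s8",np.hstack([a,b]))
for n,D,I,c0 in(("top",d2,im2,np.array([.4727,-.3059])),("scene",d,im,np.array([.4709,-.3026]))):
    P=cloud(n,D); q=P[...,:2]-c0; x=q@ux; y=q@uy; br=I.min(-1)>200
    for t,lo,hi in(("L",-.13,.02),("S",.02,.13)):
        m=br&(abs(x)<.074)&(y>lo)&(y<hi)&(P[...,2]<.03)
        print(n,t,m.sum(),cv2.minEnclosingCircle(np.c_[x[m],y[m]].astype(np.float32)),P[m][:,2].mean())
```

```text
[ 0.54547752 -0.00784703  0.18959512] [ 0.55623198 -0.20811062  0.29517598] [-2.98081840e-04  9.04064016e-01  4.27396746e-01  4.34094581e-04]
top L 1237 ((-0.0010022874921560287, -0.05426575616002083), 0.06770355254411697) 0.014238249284110167
top S 483 ((0.0004636961384676397, 0.07409606873989105), 0.04379599913954735) 0.014096625921867788
scene L 808 ((0.010345534421503544, -0.057496264576911926), 0.08028602600097656) 0.014571325642132303
scene S 379 ((0.002159364055842161, 0.06495310366153717), 0.05225185677409172) 0.014218600689056391
```

View pics/s8.png

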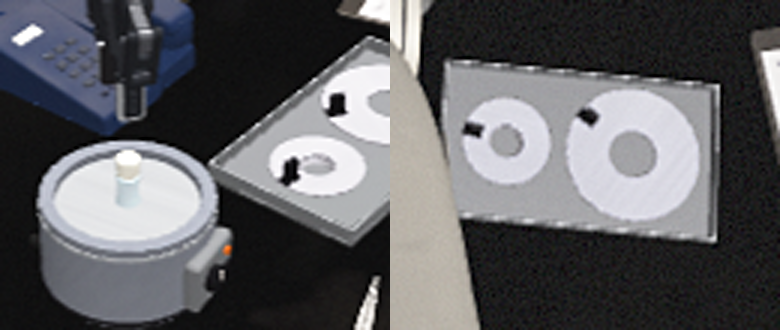

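Call:
{"op": "send_rows", "data": {"plan": [0,0,-2,0,0,0,-4,0,0,0,-6,0,0,0,-7,0,0,0,-7.5,0,0,0,-7.5,0]}}

```text
time_s: 13.37
ee_pos: [0.5445, -0.0128, 0.1135]
tcp_rot: [-0.0, 0.905, 0.425, -0.001]
contact_force: [0.4, -0.4, -0.0]
opening: 0.0447
grip_force: 0.0
```

Run:
```python
from h import *
o=robot.observe(); print(o["ee_pos"],o["contact_force"],o["tcp_rot"])
im,d=snapshot("scene")
save("s9",cv2.resize(im[160:260,225:335],None,fx=4,fy=4,interpolation=cv2.INTER_CUBIC))
```

```text
[ 0.54450722 -0.01277157  0.11347641] [ 0.3761273  -0.39144176 -0.03186631] [-4.18921502e-04  9.05183967e-01  4.25018863e-01 -8.80762635e-04]
```

View pics/s9.png

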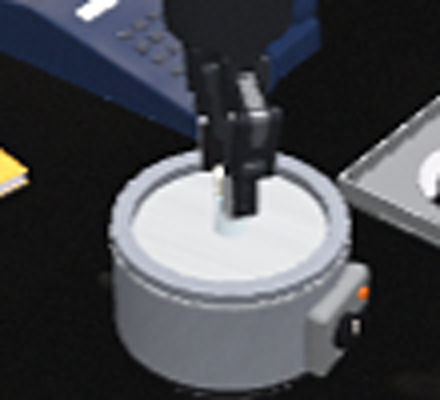

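Call:
{"op": "send_rows", "data": {"plan": [0,0,0.2,0,0,0,0.2,0,0,0,0.2,0,0,0,0.2,0,0,0,0.2,0,0,0,0.2,0], "claw": 1.2, "force": 45}}

```text
time_s: 13.92
ee_pos: [0.546, -0.0119, 0.1178]
tcp_rot: [0.001, 0.905, 0.426, 0.001]
contact_force: [-2.0, -0.1, 6.0]
opening: 0.0176
grip_force: 43.9
```

Call:
{"op": "send_rows", "data": {"plan": [0,0,0.5,0,0,0,1.5,0,0,0,3,0,0,0,5,0,0,0,7,0,0,0,9,0,0,0,10.5,0,0,0,11,0,0,0,11,0]}}

```text
time_s: 14.67
ee_pos: [0.546, -0.012, 0.2283]
tcp_rot: [0.001, 0.905, 0.426, 0.002]
contact_force: [0.5, -0.7, -1.4]
opening: 0.0181
grip_force: 44.1
```

Call:
{"op": "send_rows", "data": {"plan": [-0.4,1.5,0,0,-1.1,4.2,0,0,-1.9,7.5,0,0,-2.8,11,0,0,-3.7,14.5,0,0,-4.6,18,0,0,-5.5,21.5,0,0,-6.4,25,0,0,-7.1,27.5,0,0,-7.5,29.2,0,0]}}

```text
time_s: 15.5
ee_pos: [0.4684, 0.2822, 0.2251]
tcp_rot: [-0.0, 0.905, 0.426, -0.001]
contact_force: [-0.1, -0.5, -0.8]
opening: 0.0181
grip_force: 44.1
```

Call:
{"op": "send_rows", "data": {"plan": [-0.3,1,0,0,-0.3,1,-1,0,-0.3,1,-3,0,-0.3,1,-5,0,-0.3,1,-7,0,-0.3,1,-8.5,0,-0.3,1,-9.5,0,-0.3,1,-10,0,-0.3,1,-10,0,-0.3,1,-10,0]}}

```text
time_s: 16.33
ee_pos: [0.4674, 0.2897, 0.1264]
tcp_rot: [0.0, 0.905, 0.425, -0.0]
contact_force: [0.2, -0.1, -1.7]
opening: 0.0182
grip_force: 44.2
```

Run:
```python
from h import *
o=robot.observe(); print(o["ee_pos"],o["contact_force"],o["tcp_rot"],o["grip_force"])
im,d=snapshot("scene")
im2,d2=snapshot("top")
a=cv2.resize(im[240:370,150:280],None,fx=3,fy=3,interpolation=cv2.INTER_CUBIC); b=cv2.resize(im2[150:280,140:270],None,fx=3,fy=3,interpolation=cv2.INTER_CUBIC)
save("s10",np.hstack([a,b]))
P=cloud("scene",d); t=np.array([.4645,.2938])
m=(np.hypot(*(P[...,:2]-t).reshape(-1,2).T).reshape(d.shape)<.06)&(P[...,2]>.02)&(P[...,2]<.045)
print(m.sum(),np.percentile(P[m],[2,50,98],axis=0).round(4))
```

```text
[0.46743837 0.2896569  0.12637988] [ 0.2484751  -0.10707122 -1.7190771 ] [ 4.82184445e-05  9.05051945e-01  4.25301038e-01 -2.27754785e-05] 44.15409743785858
35 [[0.4383 0.2836 0.0382]
 [0.4484 0.3084 0.043 ]
 [0.4759 0.3161 0.0446]]
```

View pics/s10.png

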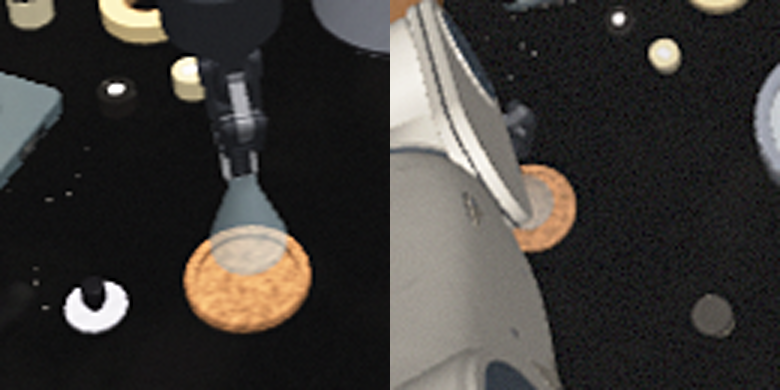

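Call:
{"op": "send_rows", "data": {"plan": [0,0,-0.7,0,0,0,-1.5,0,0,0,-2.2,0,0,0,-2.7,0,0,0,-3,0,0,0,-3.1,0,0,0,-3.1,0,0,0,-3.1,0]}}

```text
time_s: 17.1
ee_pos: [0.4672, 0.2901, 0.0953]
tcp_rot: [0.0, 0.905, 0.426, 0.0]
contact_force: [0.6, -0.0, -0.6]
opening: 0.0178
grip_force: 44.2
```

Call:
{"op": "send_rows", "data": {"plan": [0,0,-0.1,0,0,0,-0.2,0,0,0,-0.2,0,0,0,-0.3,0,0,0,-0.3,0]}}

```text
time_s: 17.52
ee_pos: [0.4677, 0.2907, 0.0938]
tcp_rot: [-0.0, 0.905, 0.425, 0.001]
contact_force: [-4.2, -0.5, 12.0]
opening: 0.0179
grip_force: 45.4
```

Run:
```python
from h import *
o=robot.observe(); print(o["ee_pos"],o["contact_force"],o["tcp_rot"],o["grip_force"])
im,d=snapshot("scene"); P=cloud("scene",d)
save("s11",cv2.resize(im[255:365,150:270],None,fx=4,fy=4,interpolation=cv2.INTER_CUBIC))
```

```text
[0.46772784 0.29070503 0.09378131] [-4.24644849 -0.493943   12.00678215] [-2.63572362e-04  9.04960934e-01  4.25493611e-01  9.08553508e-04] 45.426084995269775
```

View pics/s11.png

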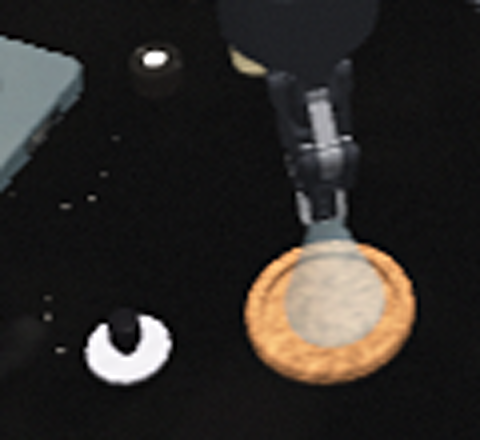

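Call:
{"op": "send_rows", "data": {"plan": [0,0,0.1,0,0,0,0.1,0,0,0,0.1,0,0,0,0.1,0,0,0,0.1,0,0,0,0.5,0,0,0,2,0,0,0,4,0,0,0,7,0,0,0,10,0], "claw": 4.5}}

```text
time_s: 18.4
ee_pos: [0.4665, 0.2897, 0.1929]
tcp_rot: [0.0, 0.905, 0.426, -0.001]
contact_force: [0.2, -0.2, 0.1]
opening: 0.0451
grip_force: 0.0
```

Call:
{"op": "send_rows", "data": {"plan": [0,-4,2,0,0,-8,2,0,0,-12,2,0,0,-12,2,0,0,-12,2,0], "claw": 2.2}}

```text
time_s: 18.82
ee_pos: [0.4672, 0.1683, 0.2128]
tcp_rot: [-0.0, 0.906, 0.424, 0.0]
contact_force: [0.7, 0.5, 0.3]
opening: 0.0223
grip_force: 0.0
```

Run:
```python
from h import *
o=robot.observe(); print(o["ee_pos"],o["contact_force"],o["tcp_rot"],o["grip_force"])
im,d=snapshot("scene"); P=cloud("scene",d); I2,d2=snapshot("top"); P2=cloud("top",d2)
for n,P in(("scene",P),("top",P2)):
    for t,c,r,lo,hi in(("stopper",(.466,.291),.03,.1035,.115),("cork",(.466,.291),.06,.009,.0145),("lidknob",(.537,.371),.03,.027,.04),("lidflange",(.537,.371),.035,.008,.014),("bathrim",(.543,-.011),.09,.092,.099)):
        m=(np.hypot(P[...,0]-c[0],P[...,1]-c[1])<r)&(P[...,2]>lo)&(P[...,2]<hi); p=P[m]
        if len(p)>4: print(n,t,len(p),p.mean(0).round(4),np.array(cv2.minEnclosingCircle(p[:,:2].astype(np.float32))[0]).round(4))
```

```text
[0.46715718 0.16827883 0.21280073] [0.69429275 0.52350699 0.26245648] [-1.95444508e-06  9.05730469e-01  4.23854077e-01  1.96071791e-04] 0.0
scene stopper 65 [0.4643 0.2912 0.1076] [0.4655 0.2921]
scene cork 360 [0.4596 0.3019 0.012 ] [0.4645 0.2933]
scene lidknob 57 [0.5355 0.3739 0.032 ] [0.5366 0.3727]
scene lidflange 183 [0.5335 0.3758 0.0111] [0.5363 0.3731]
scene bathrim 473 [ 0.5224 -0.015   0.0957] [ 0.5421 -0.0126]
top bathrim 612 [ 0.5426 -0.0132  0.0958] [ 0.5441 -0.0138]
```

Call:
{"op": "send_rows", "data": {"plan": [0.3,-4,0,0,0.6,-8,0,0,0.9,-12,0,0,1.2,-16,0,0,1.5,-20,0,0,1.8,-24,0,0,2.1,-28,0,0,2.4,-32,0,0,2.7,-36,0,0,3,-40,0,0]}}

```text
time_s: 19.75
ee_pos: [0.4981, -0.2308, 0.2122]
tcp_rot: [-0.0, 0.905, 0.426, 0.0]
contact_force: [1.3, 0.0, -0.6]
opening: 0.0221
grip_force: 0.0
```

Call:
{"op": "send_rows", "data": {"plan": [0.3,-4,0,0,0.6,-8,0,0,0.6,-8.5,-3,0,0.6,-8.5,-7,0,0.6,-8.5,-11,0,0.6,-8.5,-15,0,0.6,-8.5,-17.5,0,0.6,-8.5,-19,0,0.6,-8.5,-19.2,0,0.6,-8.5,-19.2,0]}}

```text
time_s: 20.58
ee_pos: [0.5035, -0.3137, 0.019]
tcp_rot: [-0.001, 0.905, 0.426, -0.001]
contact_force: [-0.1, -0.7, -0.2]
opening: 0.0221
grip_force: 0.0
```

Call:
{"op": "send_rows", "data": {"plan": [0,0,0,0,0,0,0,0,0,0,0,0,0,0,0,0,0,0,0,0,0,0,0,0], "claw": 0.3, "force": 100}}

```text
time_s: 21.08
ee_pos: [0.5039, -0.3153, 0.0213]
tcp_rot: [0.001, 0.905, 0.425, 0.001]
contact_force: [1.2, 1.7, 4.9]
opening: 0.0049
grip_force: 96.2
```

Call:
{"op": "send_rows", "data": {"plan": [0,0,0.5,0,0,0,2,0,0,0,5,0,0,0,9,0,0,0,13,0,0,0,15,0,0.8,3.7,15,0,1.6,7.4,15,0,2.4,11.1,15,0,3.2,14.8,15,0]}}

```text
time_s: 21.92
ee_pos: [0.5347, -0.1657, 0.1707]
tcp_rot: [-0.0, 0.905, 0.425, -0.0]
contact_force: [1.0, -0.0, -1.0]
opening: 0.0051
grip_force: 95.5
```

Call:
{"op": "send_rows", "data": {"plan": [0.8,3.7,0,0,1.6,7.4,0,0,2.4,11.1,0,0,3.2,14.8,0,0,4,18,0,0,4.4,19.9,0,0,4.4,19.9,-2,0,4.4,19.9,-4,0,4.4,19.9,-4.5,0,4.4,19.9,-4.5,0]}}

```text
time_s: 22.75
ee_pos: [0.5775, 0.0319, 0.1238]
tcp_rot: [-0.001, 0.905, 0.426, -0.002]
contact_force: [-0.8, 0.5, -2.1]
opening: 0.005
grip_force: 95.4
```

Run:
```python
from h import *
o=robot.observe(); print(o["ee_pos"],o["contact_force"],o["tcp_rot"],o["grip_force"])
im,d=snapshot("scene"); P=cloud("scene",d)
save("s12",cv2.resize(im[140:260,225:335],None,fx=4,fy=4,interpolation=cv2.INTER_CUBIC))
c=np.array([.5425,-.009]); ms=(np.hypot(P[...,0]-c[0],P[...,1]-c[1])<.09)
m=ms&(P[...,2]>.112)&(P[...,2]<.135)&(im.min(-1)>150); p=P[m]
print(m.sum(),p[:,2].mean(),cv2.minEnclosingCircle(p[:,:2].astype(np.float32)))
A=np.c_[p[:,:2]-c,np.ones(len(p))]; print("tilt",np.linalg.lstsq(A,p[:,2],rcond=None)[0])
```

```text
[0.57746993 0.03193494 0.12382567] [-0.83417032  0.48996779 -2.07197759] [-7.52338911e-04  9.04927240e-01  4.25561412e-01 -1.89961300e-03] 95.40949702262878
1177 0.11662811829591585 ((0.5404179692268372, -0.011341815814375877), 0.07011494040489197)
tilt [0.00129363 0.00365737 0.11664377]
```

View pics/s12.png

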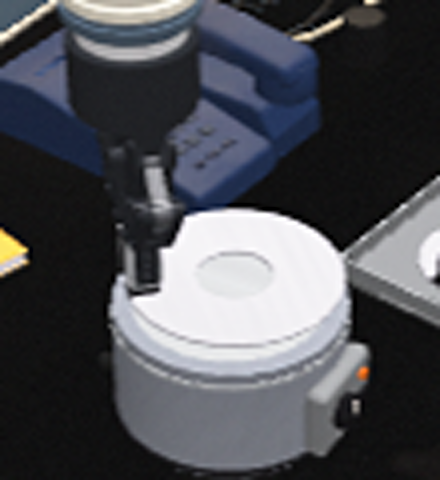

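Call:
{"op": "send_rows", "data": {"plan": [0,0,-0.5,0,0,0,-1,0,0,0,-1.3,0,0,0,-1.6,0,0,0,-1.8,0,0,0,-2,0,0,0,-2.1,0,0,0,-2.1,0]}}

```text
time_s: 23.47
ee_pos: [0.5793, 0.0319, 0.1074]
tcp_rot: [0.0, 0.905, 0.426, 0.0]
contact_force: [-10.3, -0.9, 27.9]
opening: 0.0053
grip_force: 99.5
```

Call:
{"op": "send_rows", "data": {"plan": [0,0,0.1,0,0,0,0.1,0,0,0,0.1,0,0,0,0.1,0,0,0,0.4,0,0,0,2,0,0,0,5,0,0,0,8,0,-0.5,-4,8,0,-0.5,-4,8,0], "claw": 2.2}}

```text
time_s: 24.3
ee_pos: [0.5749, -0.0114, 0.1863]
tcp_rot: [0.002, 0.905, 0.425, 0.001]
contact_force: [0.6, -0.2, -1.0]
opening: 0.0224
grip_force: 0.0
```

Call:
{"op": "send_rows", "data": {"plan": [-1.5,-4,2,4,-2,-8,2,8,-2.5,-12,2,16,-3,-14,2,23,-3,-14,2,23]}}

```text
time_s: 24.72
ee_pos: [0.543, -0.1521, 0.2041]
tcp_rot: [0.0, 0.801, 0.599, -0.001]
contact_force: [0.0, 0.3, -0.1]
opening: 0.0217
grip_force: 0.0
```

```bash
cat > m.py <<'E'
from h import *
o=robot.observe(); print(o["ee_pos"],o["contact_force"],o["tcp_rot"])
def tops(lo,hi,c,r,rin=0):
    for n in("scene","top"):
        im,d=snapshot(n); P=cloud(n,d); q=np.hypot(P[...,0]-c[0],P[...,1]-c[1])
        m=(q<r)&(q>rin)&(P[...,2]>lo)&(P[...,2]<hi)&(im.min(-1)>150); p=P[m]
        if len(p)<20: print(n,len(p)); continue
        A=np.c_[p[:,:2]-c,np.ones(len(p))]
        print(n,len(p),"z",p[:,2].mean().round(4),"c",np.round(cv2.minEnclosingCircle(p[:,:2].astype(np.float32)),4) if 0 else cv2.minEnclosingCircle(p[:,:2].astype(np.float32)),"tilt",np.linalg.lstsq(A,p[:,2],rcond=None)[0].round(4))
E
python3 -c "
from m import *
tops(.0975,.115,(.543,-.011),.075)
for n in('scene','top'):
    im,d=snapshot(n); P=cloud(n,d); q=np.hypot(P[...,0]-.543,P[...,1]+.011)
    m=(q<.032)&(P[...,2]<.09)&(P[...,2]>.01); p=P[m]; print('hole',n,len(p))
"
```

```text
[ 0.54301414 -0.15205169  0.20407612] [ 0.02242713  0.28669902 -0.12900662] [ 2.21957884e-04  8.01021408e-01  5.98635378e-01 -5.81775106e-04]
scene 1263 z 0.1007 c ((0.5419321656227112, -0.009497441351413727), 0.07275335490703583) tilt [-1.400e-03  1.000e-04  1.007e-01]
top 1371 z 0.1005 c ((0.5430265665054321, -0.013296111486852169), 0.07274116575717926) tilt [ 1.000e-04 -2.200e-03  1.005e-01]
hole scene 136
hole top 195
```

Call:
{"op": "send_rows", "data": {"plan": [-2.8,-2.8,0,0,-5.7,-5.5,-1,0,-5.7,-5.5,-4,0,-5.7,-5.5,-8,0,-5.7,-5.5,-12,0,-5.7,-5.5,-15.5,0,-5.7,-5.5,-17.5,0,-5.7,-5.5,-18.4,0,-5.7,-5.5,-18.4,0,-5.7,-5.5,-18.4,0]}}

```text
time_s: 25.75
ee_pos: [0.4877, -0.2024, 0.0206]
tcp_rot: [-0.0, 0.802, 0.598, 0.0]
contact_force: [0.7, 0.6, 0.1]
opening: 0.0221
grip_force: 0.0
```

Call:
{"op": "send_rows", "data": {"plan": [0,0,0,0,0,0,0,0,0,0,0,0,0,0,0,0,0,0,0,0,0,0,0,0], "claw": 0.3, "force": 60}}

```text
time_s: 26.25
ee_pos: [0.4883, -0.2032, 0.0215]
tcp_rot: [0.001, 0.802, 0.597, 0.001]
contact_force: [2.4, 3.2, 7.1]
opening: 0.0058
grip_force: 61.5
```

Call:
{"op": "send_rows", "data": {"plan": [0,0,0.5,0,0,0,2,0,0,0,5,0,0,0,9,0,0,0,13,0,0,0,14,0,1.1,3.7,14,0,2.2,7.4,14,0,3.3,11.1,14,0,4.4,14.8,14,0]}}

```text
time_s: 27.08
ee_pos: [0.5309, -0.0538, 0.1605]
tcp_rot: [0.0, 0.802, 0.597, -0.0]
contact_force: [0.5, 0.1, -1.1]
opening: 0.006
grip_force: 60.6
```

Call:
{"op": "send_rows", "data": {"plan": [1.1,3.7,0,0,2.1,7,0,0,2.1,7,-1,0,2.1,7,-2.5,0,2.1,7,-3.5,0,2.1,7,-4,0,2.1,7,-4,0,2.1,7,-4,0]}}

```text
time_s: 27.75
ee_pos: [0.5518, 0.0144, 0.1201]
tcp_rot: [-0.0, 0.802, 0.597, -0.0]
contact_force: [0.9, -0.6, -0.6]
opening: 0.0059
grip_force: 60.6
```

```bash
python3 -c "
from m import *
im,d=snapshot('scene'); P=cloud('scene',d); c=np.array([.5425,-.009]); q=np.hypot(P[...,0]-c[0],P[...,1]-c[1])
m=(q<.06)&(P[...,2]>.108)&(P[...,2]<.125)&(im.min(-1)>150); p=P[m]
A=np.c_[p[:,:2]-c,np.ones(len(p))]
print(m.sum(),p[:,2].mean(),cv2.minEnclosingCircle(p[:,:2].astype(np.float32)),np.linalg.lstsq(A,p[:,2],rcond=None)[0])
"
```

```text
[0.55184604 0.01442855 0.12012842] [ 0.87416262 -0.64125961 -0.55044778] [-2.44516162e-04  8.02241838e-01  5.96999035e-01 -3.53982500e-04]
389 0.11244134619593807 ((0.5489656925201416, -0.008411413058638573), 0.052076224237680435) [0.00388158 0.0045041  0.11249808]
```

Call:
{"op": "send_rows", "data": {"plan": [0,0,-0.3,0,0,0,-0.5,0,0,0,-0.7,0,0,0,-0.9,0,0,0,-1.0,0,0,0,-1.1,0,0,0,-1.1,0,0,0,-1.1,0]}}

```text
time_s: 28.47
ee_pos: [0.5524, 0.0149, 0.1119]
tcp_rot: [0.0, 0.802, 0.597, 0.0]
contact_force: [-9.4, -1.9, 26.4]
opening: 0.0061
grip_force: 63.9
```

Call:
{"op": "send_rows", "data": {"plan": [0,0,0.1,0,0,0,0.1,0,0,0,0.1,0,0,0,0.1,0,0,0,0.4,0,0,0,2,0,0,0,5,0,0,0,8,0,-0.5,4,9,0,-0.5,8,9,0], "claw": 1.7}}

```text
time_s: 29.3
ee_pos: [0.5487, 0.0946, 0.2026]
tcp_rot: [0.001, 0.803, 0.596, 0.002]
contact_force: [0.8, 0.2, 0.0]
opening: 0.0173
grip_force: 0.0
```

Call:
{"op": "send_rows", "data": {"plan": [-0.5,4,0,0,-1,8,0,0,-1,12,0,0,-1,12,0,0,-1,12,0,0], "claw": 3.5}}

```text
time_s: 29.72
ee_pos: [0.5367, 0.217, 0.1991]
tcp_rot: [0.0, 0.801, 0.599, -0.0]
contact_force: [-0.0, -0.4, -0.1]
opening: 0.035
grip_force: 0.0
```

```bash
python3 -c "
from m import *
tops(.102,.112,(.543,-.011),.05)
tops(.0975,.115,(.543,-.011),.075,.052)
im,d=snapshot('scene'); P=cloud('scene',d)
for t,c,r,lo,hi in(('knob',(.537,.371),.03,.027,.04),('flange',(.537,.371),.035,.008,.014)):
    m=(np.hypot(P[...,0]-c[0],P[...,1]-c[1])<r)&(P[...,2]>lo)&(P[...,2]<hi); p=P[m]
    print(t,len(p),p.mean(0).round(4),cv2.minEnclosingCircle(p[:,:2].astype(np.float32)))
m=(np.hypot(P[...,0]-.543,P[...,1]+.011)<.05)&(P[...,2]>.118)&(P[...,2]<.13)
print(P[m].mean(0),m.sum())
"
```

```text
[0.53674906 0.21704704 0.19913255] [-0.02709402 -0.4195824  -0.05756896] [ 1.87127480e-05  8.00808234e-01  5.98920833e-01 -8.94896277e-05]
scene 496 z 0.1046 c ((0.5430139303207397, -0.011083818040788174), 0.04994995892047882) tilt [0.0018 0.0013 0.1046]
top 558 z 0.1045 c ((0.5428321361541748, -0.010800275951623917), 0.04965325817465782) tilt [ 0.0024 -0.0024  0.1045]
scene 615 z 0.1004 c ((0.5427235960960388, -0.009540089406073093), 0.0735291913151741) tilt [-0.0011 -0.0025  0.1004]
top 646 z 0.1003 c ((0.5430866479873657, -0.01314583420753479), 0.0721064954996109) tilt [-0.0008 -0.0035  0.1003]
knob 57 [0.5357 0.3738 0.032 ] ((0.5325124263763428, 0.3774256706237793), 0.006407339591532946)
flange 193 [0.5333 0.376  0.0112] ((0.535763680934906, 0.37400704622268677), 0.02273556962609291)
[0.55303666 0.02318927 0.12337895] 27
```

Call:
{"op": "send_rows", "data": {"plan": [-3,1,0,0,-5,4,0,0,-5,8,0,0,-5,12,0,0,-3,15,0,0,0,15.5,0,0,0,15.5,0,0,0,15.5,-4,0,0,15.5,-8,0,0,15.5,-12,0]}}

```text
time_s: 30.8
ee_pos: [0.538, 0.3687, 0.0788]
tcp_rot: [0.0, 0.803, 0.597, 0.001]
contact_force: [-0.2, -0.1, -0.1]
opening: 0.0352
grip_force: 0.0
```

```bash
python3 -c "
from m import *
im,d=snapshot('scene')
save('s13',cv2.resize(im[260:370,130:250],None,fx=5,fy=5,interpolation=cv2.INTER_CUBIC))
"
```

```text
[0.53798869 0.36874256 0.07878389] [-0.15652329 -0.12785453 -0.11834521] [7.75913154e-05 8.02581314e-01 5.96542046e-01 9.02851289e-04]
```

View pics/s13.png

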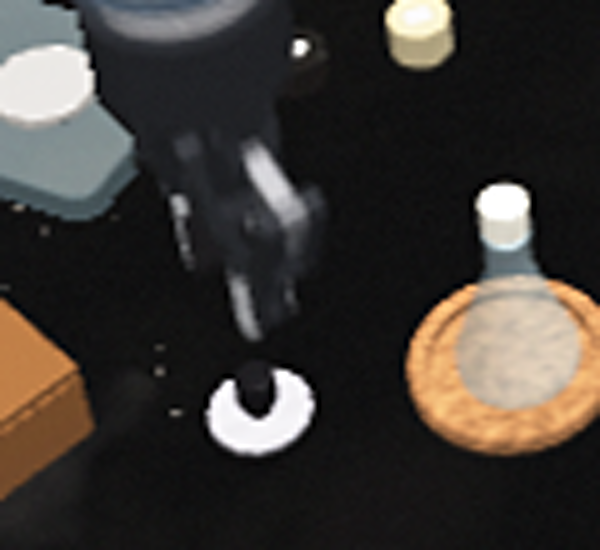

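Call:
{"op": "send_rows", "data": {"plan": [0,0,-2,0,0,0,-4,0,0,0,-5.5,0,0,0,-6.2,0,0,0,-6.3,0,0,0,-6.3,0]}}

```text
time_s: 31.35
ee_pos: [0.5375, 0.3698, 0.0169]
tcp_rot: [0.0, 0.802, 0.597, 0.0]
contact_force: [0.0, 1.3, 0.8]
opening: 0.035
grip_force: 0.0
```

Call:
{"op": "send_rows", "data": {"plan": [0,0,0,0,0,0,0,0,0,0,0,0,0,0,0,0,0,0,0,0,0,0,0,0], "claw": 0.8, "force": 50}}

```text
time_s: 31.85
ee_pos: [0.538, 0.3706, 0.0178]
tcp_rot: [0.0, 0.802, 0.597, 0.001]
contact_force: [-1.6, -2.2, 6.2]
opening: 0.0156
grip_force: 49.0
```

Call:
{"op": "send_rows", "data": {"plan": [0,0,0.5,0,0,0,3,0,0,0,7,0,0,0,11,0,0,0,15,0,0,0,17,0,-3,-1,17,0,-5,-4,17,0,-5,-8,17,0,-5,-12,17,0]}}

```text
time_s: 32.68
ee_pos: [0.4855, 0.2495, 0.1869]
tcp_rot: [0.0, 0.801, 0.599, 0.0]
contact_force: [0.7, -0.6, -0.6]
opening: 0.0161
grip_force: 48.9
```

Call:
{"op": "send_rows", "data": {"plan": [0,-4,0,0,2,-7,0,0,4,-10,0,0,5,-14,0,0,5,-18,0,0,5.6,-21.5,0,0,5.6,-21.5,0,0,5.6,-21.5,0,0]}}

```text
time_s: 33.35
ee_pos: [0.5432, 0.0332, 0.1866]
tcp_rot: [0.0, 0.803, 0.596, 0.0]
contact_force: [-0.2, 1.1, -0.3]
opening: 0.016
grip_force: 49.0
```

```bash
python3 -c "
from m import *
im,d=snapshot('scene'); P=cloud('scene',d); t=o['ee_pos']
c=np.array([t[0]-.002,t[1]+.0016])
m=(np.hypot(P[...,0]-c[0],P[...,1]-c[1])<.035)&(P[...,2]>.16)&(P[...,2]<.192)&(im.min(-1)>120); p=P[m]
print(len(p),p.mean(0),cv2.minEnclosingCircle(p[:,:2].astype(np.float32)))
A=np.c_[p[:,:2]-c,np.ones(len(p))]; print(np.linalg.lstsq(A,p[:,2],rcond=None)[0], np.percentile(p,[1,99],axis=0))
print('hole edge')
for n in('scene','top'):
    im,d=snapshot(n); P=cloud(n,d); q=np.hypot(P[...,0]-.543,P[...,1]+.011)
    m=(q<.048)&(P[...,2]>.102)&(P[...,2]<.108); p=P[m]; print(n,len(p),cv2.minEnclosingCircle(p[:,:2].astype(np.float32)))
"
```

```text
[0.54322394 0.03324935 0.18664844] [-0.18077997  1.06446992 -0.27232442] [4.77498506e-05 8.03030282e-01 5.95938196e-01 1.76858983e-04]
118 [0.53921392 0.0428525  0.18069604] ((0.5413468480110168, 0.03724565729498863), 0.02130698785185814)
[-0.01435216  0.00537667  0.18062416] [[0.52216794 0.02241259 0.17661004]
 [0.5611988  0.05663121 0.19115936]]
hole edge
scene 495 ((0.5431161522865295, -0.010593852028250694), 0.04774504899978638)
top 0 ((0.0, 0.0), 0.0)
```

Call:
{"op": "send_rows", "data": {"plan": [0.1,-2.5,0,0,0.1,-4.7,0,0,0.1,-4.7,-2,0,0.1,-4.7,-4,0,0.1,-4.7,-5.5,0,0.1,-4.7,-6,0,0.1,-4.7,-6,0,0.1,-4.7,-6,0]}}

```text
time_s: 34.17
ee_pos: [0.5443, -0.011, 0.1266]
tcp_rot: [-0.0, 0.801, 0.598, 0.0]
contact_force: [-0.6, 0.1, 0.1]
opening: 0.0159
grip_force: 49.0
```

```bash
python3 -c "
from m import *
im,d=snapshot('scene')
save('s14',cv2.resize(im[175:245,245:325],None,fx=7,fy=7,interpolation=cv2.INTER_CUBIC))
P=cloud('scene',d); q=np.hypot(P[...,0]-.5425,P[...,1]+.0095)
w=im.min(-1)>120
for lo,hi,r in((.112,.127,.03),(.1022,.108,.056)):
    m=(q<r)&(P[...,2]>lo)&(P[...,2]<hi)&w; p=P[m]
    print(len(p),p.mean(0).round(4),cv2.minEnclosingCircle(p[:,:2].astype(np.float32)))
    # robust extents
    print(np.percentile(p[:,:2],[1,99],axis=0).round(4))
"
```

```text
[ 0.54434742 -0.01102812  0.12662688] [-0.60714589  0.11943109  0.08324275] [-1.54754631e-05  8.01484824e-01  5.98015115e-01  1.34370666e-05]
99 [ 0.5414 -0.0017  0.1204] ((0.5440313220024109, -0.006376361008733511), 0.021954378113150597)
[[ 0.5244 -0.0194]
 [ 0.5648  0.0133]]
389 [ 0.5328 -0.0053  0.1045] ((0.541676938533783, -0.009497382678091526), 0.0551532618701458)
[[ 0.4951 -0.0551]
 [ 0.5903  0.0397]]
```

View pics/s14.png

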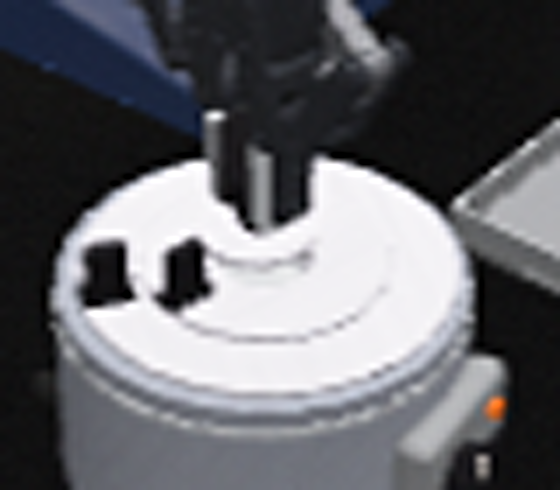

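Call:
{"op": "send_rows", "data": {"plan": [-0.1,-0.1,0,0,-0.1,-0.1,-0.3,0,-0.1,-0.1,-0.5,0,-0.1,-0.1,-0.7,0,-0.1,-0.1,-0.9,0,-0.1,-0.1,-1.1,0,-0.1,-0.1,-1.2,0,-0.1,-0.1,-1.2,0]}}

```text
time_s: 34.88
ee_pos: [0.543, -0.013, 0.1148]
tcp_rot: [-0.0, 0.802, 0.597, -0.0]
contact_force: [-2.3, 1.0, 7.4]
opening: 0.0158
grip_force: 49.7
```

Call:
{"op": "send_rows", "data": {"plan": [0,0,0,0,0,0,0,0,0,0,0,0,0,0,0,0,0,0,0.4,0,0,0,2,0,0,0,5,0,0,0,9,0,0,-4,10,0,0,-8,10,0], "claw": 3}}

```text
time_s: 35.72
ee_pos: [0.5457, -0.0927, 0.2187]
tcp_rot: [0.003, 0.801, 0.599, 0.003]
contact_force: [1.1, -0.5, -0.8]
opening: 0.0299
grip_force: 0.0
```

Call:
{"op": "send_rows", "data": {"plan": [0,-4,0,0,0,-8,0,0,0,-12,0,0,0,-12,0,0,0,-12,0,0]}}

```text
time_s: 36.13
ee_pos: [0.5428, -0.215, 0.2144]
tcp_rot: [0.0, 0.803, 0.596, 0.0]
contact_force: [-0.8, 1.3, 0.7]
opening: 0.0299
grip_force: 0.0
```

```bash
python3 -c "
from m import *
tops(.1065,.115,(.543,-.011),.028)
tops(.102,.1065,(.543,-.011),.046,.024)
tops(.0975,.115,(.543,-.011),.075,.052)
im,d=snapshot('scene'); P=cloud('scene',d)
m=(np.hypot(P[...,0]-.466,P[...,1]-.291)<.03)&(P[...,2]>.1035)&(P[...,2]<.115); print('flask',P[m].mean(0))
for t in('lens_case','mount'):
    r=nets.trace('scene',t)[0]; print(t,np.median(P[r['region']&(d>0)],0))
snapshot('top'); 
"
```

```text
[ 0.5428255  -0.21498478  0.21437776] [-0.7544271   1.2980427   0.69666278] [2.49853397e-05 8.03049723e-01 5.95912021e-01 6.77300227e-05]
scene 97 z 0.1087 c ((0.5400153398513794, -0.009500554762780666), 0.025881972163915634) tilt [-0.0036  0.0078  0.1087]
top 114 z 0.1087 c ((0.5446808934211731, -0.010741745121777058), 0.024840092286467552) tilt [ 0.0089 -0.004   0.1087]
scene 305 z 0.1043 c ((0.5430102348327637, -0.011258621700108051), 0.04572223871946335) tilt [-0.0012 -0.0044  0.1043]
top 365 z 0.1042 c ((0.5427259206771851, -0.01100003533065319), 0.04566124454140663) tilt [-0.0004 -0.0039  0.1042]
scene 610 z 0.1005 c ((0.541719913482666, -0.00904665794223547), 0.07247911393642426) tilt [-0.0019  0.0018  0.1005]
top 655 z 0.1002 c ((0.5423295497894287, -0.013731252402067184), 0.0715734139084816) tilt [ 0.     -0.0025  0.1002]
flask [0.46411421 0.29149888 0.1076603 ]
lens_case [0.35171197 0.11443925 0.04910219]
mount [0.62298056 0.16712296 0.01942822]
```

```bash
python3 -c "
from station import ticket; print(ticket.hand_in())"
```

```text
the job is handed in; nothing more can be done
None
```

The job is handed in, with no verdict returned: my last camera readings show the flask upright in the cork ring and both cover rings and the lid seated flat on the bath; the lens case and mount had not moved, but I didn't re-measure the glass dish after the start.

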